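# Even heat on a dual-zone hob

## Task

Get the saucepan heating evenly on the little portable hob: slide it so that it stands centred on the printed cooking zone, and turn the inner knob clockwise until its pointer lines up with the white line on the outer ring, so that both heating circles have the same setting; the outer ring is already right and must not be turned. Then press the green start key down until it clicks and let go of it, leaving the red key and everything else on the worktop alone.

Things in the scene. Friction and masses are not known exactly. Their poses are not given: they have to be found in the camera images.
- hob: portable hob, 280 (its x) x 420 (its y) x 52 mm high, fixed to the worktop; black glass on the right as seen from the robot, bare aluminium control panel on the left. Origin: centre of its underside; its +x points away from the robot and +y to the robot's left at yaw 0 (it stands up to 0.12 rad askew).
- zone_center (a point): centre of the printed cooking zone (light circles of radius 94 and 56 mm on the black glass), on the top face, 52 mm above the worktop
- pan: loose open steel saucepan, about 0.6 kg, empty: base radius 74 mm, 5 mm thick; rim radius 81 mm outside, 78 mm inside, 50 mm above its underside. Origin: centre of its underside, on the hob's glass. Black handle along its +x from the rim to 203 mm out, 40 to 56 mm above the underside. Starts 30 to 65 mm off the zone's centre, nearer the robot. Push it from inside or outside; slides with 2 to 7 N.
- knob_axis (a point): point on the common upright axis of the outer ring and the inner knob, on the panel's top face (52 mm above the worktop); it lies 12 mm along the hob's +x and 225 mm along its +y from zone_center
- ring (a joint): outer ring, rad: black fluted disc, radius 36 mm, flat top 14 mm above the panel (66 mm above the worktop; the bar of the inner knob clears it by 4 mm), with a white line. At 0 the white line points along the hob's +x; grows clockwise seen from above. It turns at a touch (0.03 N m) and stays where it is left.
- ring_mark (a point): point on the ring's white line, on the ring's top face, 30 mm from the axis
- inner (a joint): inner knob, rad, on the same scale as joint ring: 0 = pointer along the hob's +x, grows clockwise from above; equal values = pointer over the white line. Aluminium pointer bar 11 mm thick, 18 to 42 mm above the panel, reaching 30 mm from the axis at the pointer end (red line), 20 mm at the other; collar below it, radius 19 mm. Starts 0.6 to 1.7 below the ring's value. Dry friction 0.06 N m.
- pointer_tip (a point): the pointer's tip, at the bar's top edge, 30 mm from the axis
- start_key (a joint): travel of the green start key, m: 0 up, 0.005 fully down; it clicks at 0.004; sprung, about 2 N to begin and 5 N at the bottom
- start_key_top (a point): centre of the green key's top, radius 13 mm, 8.5 mm above the panel when up; it moves down with the key
- off_key (a joint): travel of the red off key beside the green one (54 mm farther left, same size and spring), m: 0 up, 0.005 down
- lemon: loose lemon, 73 mm long, on a wooden chopping board at the robot's right
- pepper_mill: loose dark brown wooden pepper mill, 58 mm across and 170 mm high, on the range; origin: centre of its underside
- salt_shaker: loose small grey salt shaker, 44 mm across and 90 mm high, on the range; origin: centre of its underside
- oil: loose oil bottle, 62 mm across and 264 mm high, at the back; origin: centre of its underside
- spice_a: loose glass jar with a grey lid, 68 mm across and 138 mm high, at the back; origin: centre of its underside
- spice_b: loose glass jar with a gold lid, 73 mm across and 105 mm high, at the back; origin: centre of its underside
- spoon: loose wooden spoon, 320 mm long, lying on the range

How it is judged:
By the outcome, as a careful person would: the job done as asked, in the order asked, and still so for the second after the job is handed in, with the robot touching nothing.
It also fails if it takes over 48 s, if anything falls off the work surface, if the arm or the gripper's body presses on something with over 40 N, if the wrist force passes 120 N, or if a joint passes its speed limit or range.

## Robot

A 6-joint arm with a two-finger parallel gripper is mounted at the origin on a cart in front of the work surface, level with it; the furniture and walls round the work are solid. World frame = base frame: x ahead of the robot, y to its left, z up, the work surface at z = 0. Lengths are in m, angles in rad, forces in N, time in s.
With the tool pointing down it reaches from about 0.375 to 0.975 m from the base axis. Payload 3.8 kg.
Tool frame: the origin (TCP) lies midway between the tips of the shut fingers; the grasp point (between the pads) lies 19 mm behind it; z points along the fingers, y is the line along which they close (so a half turn about z gives the same grasp; the last joint's range is limited). The gripper opens to 85 mm and grips with 20 to 120 N. Pads are 22 mm wide; open, the fingers measure 114 mm over their backs; the gripper's body (76 mm by 85 mm) begins 54 mm behind the grasp point. The pads swing forward as they close: fully open they stand 13 mm farther back than shut.
Start: joints at [1.136, 0.264, 1.604, -0, 1.274, -0.037], TCP at [0.261, 0.622, 0.231] pointing down, gripper open.
Joint ranges: [-2.63, 2.63], [-0.94, 2.18], [0.31, 2.57], [-1.31, 4.45], [0, 2.66], [-2.55, 2.55]. Speed limits (rad/s): [2.57, 2.57, 3.14, 3.14, 3.14, 3.14].

## Interface

Orientations are given as a rotation vector (axis times angle).
In Python, from workcell import bot, read_camera, camera_info, ticket gives the robot as it stands.
- The arm moves only by the tool servo_tool, never from a script. Its argument "targets" is a list of rows, each an object of numbers: "hand": the closure, from -1 (fully open) to 1 (shut); "x", "y", "z": the shift along the tool's x, y, z as a fraction of full scale; "roll": the turn about the tool's z as a fraction of full scale. In form: [{"hand": .., "x": .., "y": .., "z": .., "roll": ..}, ...]. A call has 1 to 10 rows; each row is the pose to reach, as a shift and turn from the pose commanded when the call began, along the tool's axes at that moment, turning the shorter way round; what a row does not reach only later rows make up. Full scale, the value 1, is 50 cm for a shift and 180 degrees for a turn. A row lasts 1/12 s, in which the tool goes at most 41.7 mm and 7.16 degrees, less where a joint would pass 70% of its speed; a pose out of reach is approached as far as the arm can. A call with a number of a shift or a turn outside -1 to 1 is refused whole. A call with a gripper value outside its range is refused whole. The fingers move at their own pace and stop on an object; "grip_force" is the grip in N (left out, the last holds). Time passes only in rows, so rows that repeat a pose let the fingers close. It gives the time, the measured TCP pose, the force, the opening and the grip force at its end, in the units of the state.
- bot.read_state(): the state, without advancing time (a new reading comes with each control period).
- read_camera(name): name is "scene" or "top"; returns the picture (384x512x3 uint8, red, green, blue); there is no depth.
- camera_info(name): a dict with "fx", "fy", "cx", "cy" (pixels), "k1" (the pictures are not rectified: a ray, as slopes to the right and down, at radius r is drawn at 1 + k1 r^2 times it, then the intrinsics apply), "eye" and "orientation" of the camera in the world. Camera axes: x right, y down, z forward; pixel columns grow to the right and rows downward; lengths in m; the calibration is good to about 2 mm. A picture is of the moment at which its call begins. camera_info takes no time and is no camera call.
- ticket.finish_job(): hands the job in; it is judged then, once.
The state is a dict: "time": time; "q": joint angles; "joint_vel": joint speeds; "joint_torque": joint torques, N m; "tool_pos": TCP position; "tcp_rot": TCP orientation; "wrist_force": force on the tool from outside, world axes, zero at the start; "torque": the same for the moment, N m; "width": opening from 0.0 (shut) to 1.0 (fully open); "grip_force": force on a finger pad.
Only numpy, scipy, OpenCV 4.12 (cv2) and the standard library are available. Lean on these libraries where they do the work, as an engineer would, in place of code of your own. Each camera call takes 0.05 s, during which the arm holds its last target. There are 200 camera calls.

## Working session

There is one attempt and no reset: what is moved stays moved. The work goes in short steps, Python scripts to look and compute and a tool call to move; the robot and the scene stay as the last step left them, time stands still between calls to the robot, and variables do not carry over. Pictures are saved under pics/ and viewed, at most 10 in all, crops included, and the job is handed in when it is done.

Besides the shell and the picture viewer there is one more tool, called after ">>>" by a JSON object that holds its "fn" and its "kwargs", one argument or row to a line. servo_tool: Moves the arm, as the interface text tells. Its arguments: {"type":"object","properties":{"targets":{"type":"array"},"grip_force":{"type":"number"}},"required":["targets"]}

```bash
mkdir -p pics
cat > h.py <<'E'
import numpy as np,cv2
from workcell import bot,read_camera,camera_info,ticket
from scipy.spatial.transform import Rotation as R
def Rm(ci):
    o=np.array(ci["orientation"],float)
    return o if o.shape==(3,3) else R.from_rotvec(o).as_matrix()
def ray(n,uv):
    c=camera_info(n);p=np.array([[(uv[0]-c["cx"])/c["fx"],(uv[1]-c["cy"])/c["fy"]]])[0]
    q=p.copy()
    for _ in range(20): q=p/(1+c["k1"]*(q@q))
    return np.array(c["eye"]),Rm(c)@np.array([q[0],q[1],1])
def onz(n,uv,z):
    e,d=ray(n,uv);return e+d*(z-e[2])/d[2]
def proj(n,P):
    c=camera_info(n);v=Rm(c).T@(np.array(P)-c["eye"]);q=v[:2]/v[2];q=q*(1+c["k1"]*(q@q))
    return np.array([q[0]*c["fx"]+c["cx"],q[1]*c["fy"]+c["cy"]])
def shot(n,f):
    im=cv2.cvtColor(read_camera(n),cv2.COLOR_RGB2BGR);cv2.imwrite(f"pics/{f}.png",im);return im
E
python3 - <<'E'
from h import *
for n in("top","scene"): print(camera_info(n)); shot(n,n+"0")
a=cv2.imread("pics/top0.png");cv2.imwrite("pics/top0b.png",cv2.resize(a,(800,600),interpolation=cv2.INTER_CUBIC))
s=bot.read_state();print(s)
E
```

```text
{'fx': 420.56987647638334, 'fy': 420.56987647638334, 'cx': 251.19734069387252, 'cy': 196.68465052622184, 'k1': -0.09381812625877863, 'eye': array([ 0.24368274, -0.08947169,  1.69559673]), 'orientation': array([-2.13476671,  2.08898693, -0.2172168 ])}
{'fx': 488.5904244242627, 'fy': 488.5904244242627, 'cx': 258.34473445086235, 'cy': 191.72285020447518, 'k1': -0.0032488751143783068, 'eye': array([-0.31701068, -1.11608567,  0.92095012]), 'orientation': array([-2.02254391,  0.73008638, -0.43560192])}
{'time': 0.1, 'q': array([ 1.13613524e+00,  2.64714116e-01,  1.60523102e+00, -7.32782096e-06,
        1.27375065e+00, -3.69207472e-02]), 'joint_vel': array([ 0.00046765, -0.00075985, -0.00308174,  0.00024794, -0.00067907,
        0.00058811]), 'joint_torque': array([-2.94217489e-04, -5.16711009e+01, -3.68587053e+01, -9.76624119e-05,
        6.19971353e-03,  1.43084418e-05]), 'tool_pos': array([0.26118468, 0.6216897 , 0.23006556]), 'tcp_rot': array([-0.62055964, -3.07919727,  0.00321425]), 'wrist_force': array([-0.82379137,  0.73105006,  0.07420144]), 'torque': array([ 0.020657  , -0.01424711, -0.03197172]), 'grip_force': 0.0, 'width': 1.0014887251055051}
```

View pics/top0b.png

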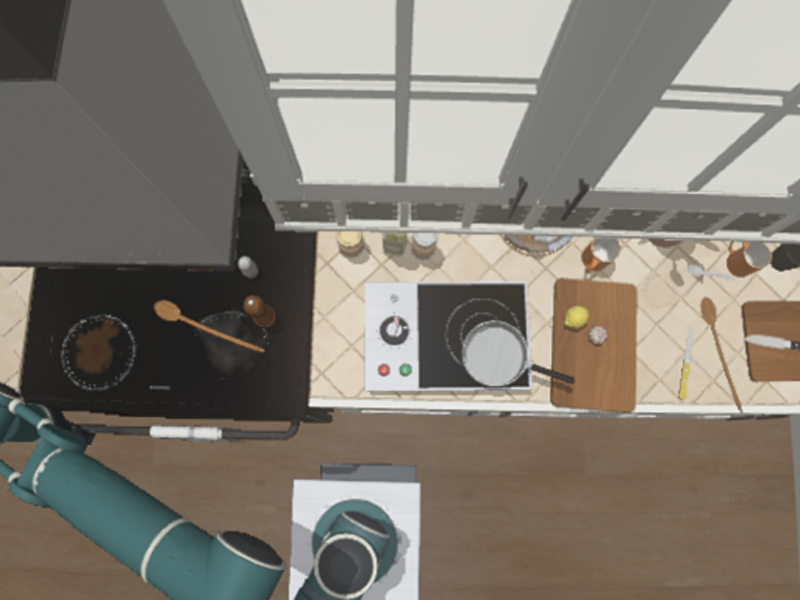

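View pics/scene0.png

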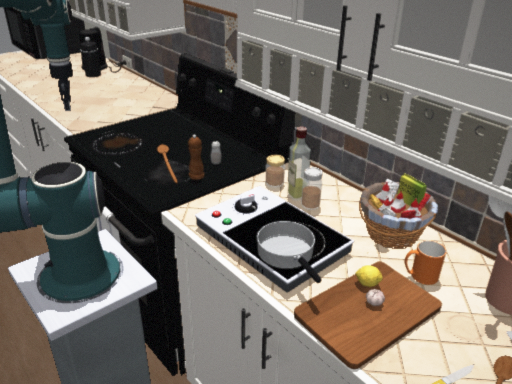

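Top view (800x600 scale): hob spans (365–530, 283–390), knob at about (395,330), green key (405,370), red key (383,370), pan at (494,355) with its handle to the right. Scene view confirms this layout. Next I measure.

Run:
```python
from h import *
ims=[]
for i in range(6): ims.append(read_camera("top").astype(float))
a=np.mean(ims,0).astype(np.uint8);np.save("top.npy",a)
ims=[read_camera("scene").astype(float) for i in range(4)]
b=np.mean(ims,0).astype(np.uint8);np.save("scene.npy",b)
def blob(im,n,col,box,z):
    i=im.astype(int);r,g,bl=i[...,0],i[...,1],i[...,2]
    m=((r-np.maximum(g,bl))>60) if col=="r" else ((g-np.maximum(r,bl))>30)
    k=np.zeros_like(m);x0,x1,y0,y1=box;k[y0:y1,x0:x1]=1;m&=k
    y,x=np.nonzero(m);print(n,col,len(x),x.mean(),y.mean(),onz(n,(x.mean(),y.mean()),z))
blob(a,"top","r",(236,254,228,246),.0605);blob(a,"top","g",(250,268,228,246),.0605)
blob(b,"scene","r",(205,224,205,222),.0605);blob(b,"scene","g",(218,236,212,230),.0605)
A=cv2.cvtColor(a,cv2.COLOR_RGB2BGR);B=cv2.cvtColor(b,cv2.COLOR_RGB2BGR)
c1=cv2.resize(A[176:256,228:348],None,fx=5,fy=5,interpolation=cv2.INTER_CUBIC)
c2=cv2.resize(A[195:227,236:270],(400,376),interpolation=cv2.INTER_CUBIC)
c3=cv2.resize(B[182:222,226:276],(400,320),interpolation=cv2.INTER_CUBIC)
v=np.zeros((600,800,3),np.uint8);v[:376,:400]=c2;v[:320,400:]=c3
cv2.imwrite("pics/knob.png",v);cv2.imwrite("pics/hob.png",cv2.resize(c1,None,fx=1.3,fy=1.3))
```

```text
top r 29 245.3793103448276 236.3448275862069 [ 0.42763547 -0.06405663  0.0605    ]
top g 31 259.19354838709677 236.25806451612902 [ 0.42914009 -0.11789332  0.0605    ]
scene r 32 215.90625 213.0625 [ 0.41984457 -0.06795248  0.0605    ]
scene g 38 226.68421052631578 220.5 [ 0.42153037 -0.12171209  0.0605    ]
```

View pics/knob.png

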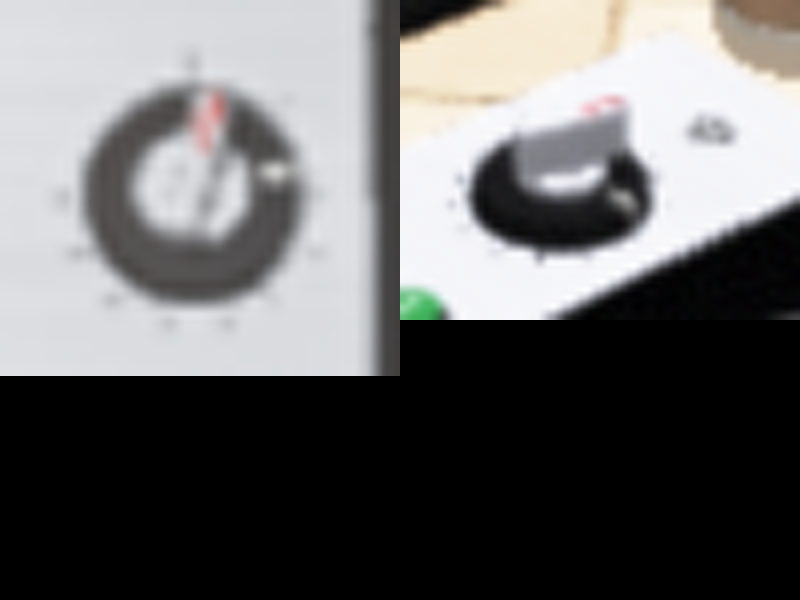

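View pics/hob.png

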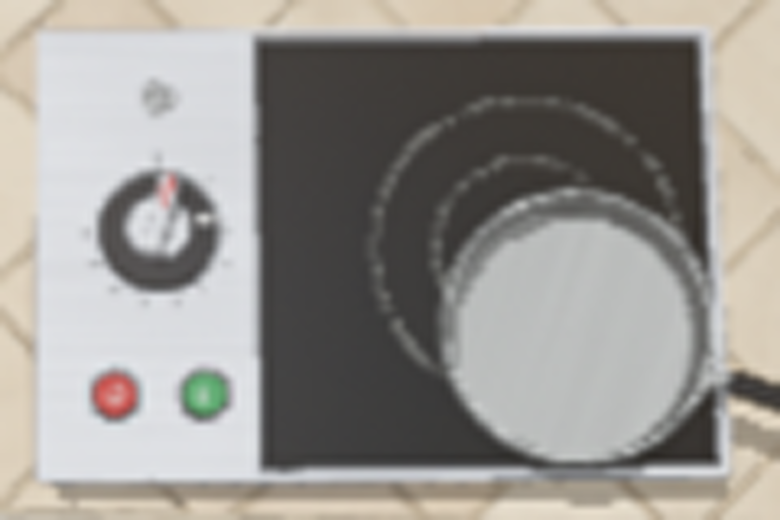

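Crops: the ring's white line points at about (275,173) from the ring centre (193,193), slightly forward of straight right. The red pointer points to (210,115), nearly away from the robot. Zone centre is around (530,245) and the pan centre around (578,330) in the hob crop.

```bash
cat > meas.py <<'E'
from h import *
from scipy.optimize import least_squares
def grab(n,k=4): return np.mean([read_camera(n).astype(float) for _ in range(k)],0)
def pts(n,m,z,off=(0,0)):
    y,x=np.nonzero(m);return np.array([onz(n,(u+off[0],v+off[1]),z)[:2] for u,v in zip(x,y)])
def cfit(P,r=None,c0=None):
    f=(lambda p:np.hypot(*(P-p[:2]).T)-p[2]) if r is None else (lambda p:np.hypot(*(P-p).T)-r)
    c0=P.mean(0) if c0 is None else c0
    s=least_squares(f,list(c0)+([.08] if r is None else []),loss="soft_l1",f_scale=.002)
    return s.x,np.sqrt(np.mean(s.fun**2))
def up(a,x0,x1,y0,y1,s=4):
    return cv2.resize(a[y0:y1,x0:x1].astype(np.float32),None,fx=s,fy=s,interpolation=cv2.INTER_CUBIC)
def px(u,v,x0,y0,s=4): return ((u+.5)/s-.5+x0,(v+.5)/s-.5+y0)
E
python3 - <<'E'
from meas import *
a=np.load("top.npy").astype(float);g=a.mean(2)
# zone arcs
c1s=1/(5*1.3)
P=[]
for y in range(184,246):
  for x in range(271,335):
    loc=np.median(g[y-3:y+4,x-3:x+4])
    if g[y,x]-loc>12 and loc<90: 
        p=onz("top",(x,y),.052)[:2];P.append(p)
P=np.array(P)
z0=onz("top",(228+530*c1s,176+245*c1s),.052)[:2]
for _ in range(3):
    d=np.hypot(*(P-z0).T);k=(abs(d-.094)<.006)|(abs(d-.056)<.006);Q=P[k]
    s=least_squares(lambda p:(lambda d:np.where(abs(d-.094)<abs(d-.056),d-.094,d-.056))(np.hypot(*(Q-p).T)),z0);z0=s.x
print("zone",z0,len(Q),np.sqrt(np.mean(s.fun**2)))
# ring
u=up(g,236,270,195,227,6);m=(u<130).astype(np.uint8);m[:, -24:]=0
cs,_=cv2.findContours(m,cv2.RETR_EXTERNAL,cv2.CHAIN_APPROX_NONE);c=max(cs,key=cv2.contourArea)[:,0]
W=np.array([onz("top",px(x,y,236,195,6),.066)[:2] for x,y in c])
print("ring",cfit(W),cfit(W,.036))
# pan base disc / rim: outer bright boundary on black glass
u=up(g,290,342,198,252,4)
m=(u>120).astype(np.uint8)
cs,_=cv2.findContours(m,cv2.RETR_EXTERNAL,cv2.CHAIN_APPROX_NONE);c=max(cs,key=cv2.contourArea)[:,0]
W=np.array([onz("top",px(x,y,290,198),.102)[:2] for x,y in c])
p0=onz("top",(228+578*c1s,176+325*c1s),.102)[:2]
d=np.hypot(*(W-p0).T);W=W[(d>.07)&(d<.095)]
p,e=cfit(W,None,p0);print("pan rim",p,e,cfit(W,.081,p0),len(W))
# base inside disc uniform light
lab=cv2.inRange(cv2.GaussianBlur(u,(5,5),0),165,215)
cs,_=cv2.findContours(lab,cv2.RETR_EXTERNAL,cv2.CHAIN_APPROX_NONE);c=max(cs,key=cv2.contourArea)[:,0]
h=cv2.convexHull(c)[:,0];W=np.array([onz("top",px(x,y,290,198),.057)[:2] for x,y in h]);print("pan base",cfit(W))
# handle
for q in [(380,570),(365,535)]:
  pass
hm=(g<70);k=np.zeros_like(hm);k[228:250,342:372]=1;H=pts("top",hm&k,.108);print("handle",H.mean(0),len(H))
# panel/hob corners top view (from crop) & white mark, pointer
f=lambda x,y,z:onz("top",(228+(x+.5)*c1s-.5,176+(y+.5)*c1s-.5),z)[:2]
for q in [(36,30),(708,30),(38,478),(725,478)]: print("corner",f(*q,.052))
s2=400/34;f2=lambda x,y,z:onz("top",(236+(x+.5)/s2-.5,195+(y+.5)/(376/32)-.5),z)[:2]
print("white",f2(275,173,.066)); print("tip",f2(214,92,.094),f2(200,150,.094))
s3=8;f3=lambda x,y,z:onz("scene",(226+(x-400+.5)/s3-.5,182+(y+.5)/s3-.5),z)[:2]
print("sc white",f3(628,205,.066),"tip",f3(612,100,.094),"bar ends top",f3(628,108,.094),f3(518,135,.094))
E
```

```text
zone [ 0.522695   -0.31316026] 196 0.0022450102961563143
ring (array([ 0.5248405 , -0.08629822,  0.0329737 ]), np.float64(0.008129511782892803)) (array([ 0.5258744 , -0.08685917]), np.float64(0.009685874739371837))
pan rim [ 0.46660636 -0.33629676  0.08016269] 0.005880535866088753 (array([ 0.46663305, -0.33685747]), np.float64(0.005756117163853217)) 777
pan base (array([ 0.46743039, -0.33890256,  0.0725514 ]), np.float64(0.0017906861492101127))
handle [ 0.41735751 -0.48141347] 94
corner [ 0.65409524 -0.00902452]
corner [ 0.66345083 -0.42661201]
corner [ 0.37761076 -0.01854278]
corner [ 0.38574644 -0.43178189]
white [ 0.53500349 -0.11480306]
tip [ 0.55671783 -0.09376784] [ 0.53715579 -0.08955969]
sc white [ 0.5297748  -0.12338355] tip [ 0.54645023 -0.0927389 ] bar ends top [ 0.54757373 -0.10143799] [ 0.50041409 -0.08984709]
```

```bash
cat > go.py <<'E'
import sys
from h import *
# usage: go.py x y z closing_angle_deg -> fractions from measured pose
s=bot.read_state();x,y,z,a=map(float,sys.argv[1:5])
M=R.from_rotvec(s["tcp_rot"]).as_matrix();d=M.T@(np.array([x,y,z])-s["tool_pos"])
cur=np.degrees(np.arctan2(M[1,1],M[0,1]));r=(cur-a+180)%360-180
print("t",round(s["time"],2),"pos",s["tool_pos"].round(4),"closing",round(cur,1),"tilt",M[:,2].round(3),"F",s["wrist_force"].round(1),"T",s["torque"].round(2),"w",round(s["width"],3))
print("shift",(d/.5).round(4),"roll",round(r/180,4))
E
python3 go.py .48 .1 .25 23.6
python3 - <<'E'
from h import *
for n,u,v,z in[("mill top",258,303,.17),("mill base",266,322,0)]: print(n,onz("top",(u*.64,v*.64),z))
E
```

```text
t 0.6 pos [0.2615 0.6223 0.2313] closing 67.2 tilt [ 0.  0. -1.] F [0.8 0.5 0.8] T [-0.02 -0.02 -0.04] w 0.997
shift [-0.8076 -0.7937 -0.0374] roll 0.2423
mill top [0.56667521 0.2370957  0.17      ]
mill base [0.55200175 0.24902238 0.        ]
```

>>> {"fn": "servo_tool", "kwargs": {
  "targets": [
    {"x": -0.8, "y": -0.79, "z": -0.04, "roll": 0.242, "hand": 1},
    {"x": -0.8, "y": -0.79, "z": -0.04, "roll": 0.242, "hand": 1},
    {"x": -0.8, "y": -0.79, "z": -0.04, "roll": 0.242, "hand": 1},
    {"x": -0.8, "y": -0.79, "z": -0.04, "roll": 0.242, "hand": 1},
    {"x": -0.8, "y": -0.79, "z": -0.04, "roll": 0.242, "hand": 1},
    {"x": -0.8, "y": -0.79, "z": -0.04, "roll": 0.242, "hand": 1},
    {"x": -0.8, "y": -0.79, "z": -0.04, "roll": 0.242, "hand": 1},
    {"x": -0.8, "y": -0.79, "z": -0.04, "roll": 0.242, "hand": 1},
    {"x": -0.8, "y": -0.79, "z": -0.04, "roll": 0.242, "hand": 1},
    {"x": -0.8, "y": -0.79, "z": -0.04, "roll": 0.242, "hand": 1}
  ]
}}

```text
time: 1.43
tool_pos: [0.4217, 0.236, 0.2466]
tcp_rot: [1.718, 2.629, 0.002]
wrist_force: [0.6, 0.5, -2.1]
width: -0.003
grip_force: 0.0
```

```bash
python3 go.py .485 -.33 .18 23.6;python3 go.py .485 -.05 .2 23.6
```

```text
t 1.43 pos [0.4217 0.236  0.2466] closing 23.7 tilt [ 0.001  0.    -1.   ] F [ 0.6  0.5 -2.1] T [ 0.01 -0.05 -0.06] w -0.003
shift [-1.0875 -0.3386  0.1328] roll 0.0004
t 1.43 pos [0.4217 0.236  0.2466] closing 23.7 tilt [ 0.001  0.    -1.   ] F [ 0.6  0.5 -2.1] T [ 0.01 -0.05 -0.06] w -0.003
shift [-0.5746 -0.1137  0.0931] roll 0.0004
```

>>> {"fn": "servo_tool", "kwargs": {
  "targets": [
    {"x": -0.678, "y": -0.065, "z": 0.17, "hand": 1, "roll": 0},
    {"x": -0.678, "y": -0.065, "z": 0.17, "hand": 1, "roll": 0},
    {"x": -0.678, "y": -0.065, "z": 0.17, "hand": 1, "roll": 0},
    {"x": -0.678, "y": -0.065, "z": 0.17, "hand": 1, "roll": 0},
    {"x": -0.678, "y": -0.065, "z": 0.17, "hand": 1, "roll": 0},
    {"x": -0.678, "y": -0.065, "z": 0.17, "hand": 1, "roll": 0},
    {"x": -0.678, "y": -0.065, "z": 0.17, "hand": 1, "roll": 0},
    {"x": -0.678, "y": -0.065, "z": 0.17, "hand": 1, "roll": 0},
    {"x": -0.678, "y": -0.065, "z": 0.17, "hand": 1, "roll": 0},
    {"x": -0.678, "y": -0.065, "z": 0.17, "hand": 1, "roll": 0}
  ]
}}

```text
time: 2.27
tool_pos: [0.5278, -0.0895, 0.16]
tcp_rot: [-1.725, -2.625, 0.002]
wrist_force: [0.0, -1.1, -1.1]
width: -0.001
grip_force: 0.0
```

```bash
python3 - <<'E'
from h import *
s=bot.read_state();print(s["time"],s["tool_pos"],s["wrist_force"])
P=s["tool_pos"];print("proj scene",proj("scene",P),"top",proj("top",P))
b=shot("scene","s1");a=shot("top","t1")
u,v=proj("scene",P).astype(int)
c=cv2.resize(b[v-30:v+20,u-25:u+25],(500,500),interpolation=cv2.INTER_CUBIC)
cv2.imwrite("pics/tip.png",c);print(u-25,v-30)
E
python3 go.py .49 -.327 .13 23.6; python3 go.py .49 -.327 .066 23.6
```

```text
2.2667 [ 0.52777905 -0.0894693   0.15996804] [ 0.04168277 -1.13323019 -1.09132254]
proj scene [247.0831956  177.67196084] top [252.53443547 206.58970917]
222 147
t 2.37 pos [ 0.5273 -0.0863  0.1608] closing 23.5 tilt [-0.001  0.001 -1.   ] F [-0.4  0.4  0.8] T [-0.02  0.03  0.  ] w 0.003
shift [-0.4118 -0.2605  0.0614] roll -0.0004
t 2.37 pos [ 0.5273 -0.0863  0.1608] closing 23.5 tilt [-0.001  0.001 -1.   ] F [-0.4  0.4  0.8] T [-0.02  0.03  0.  ] w 0.003
shift [-0.4119 -0.2605  0.1894] roll -0.0004
```

View pics/tip.png

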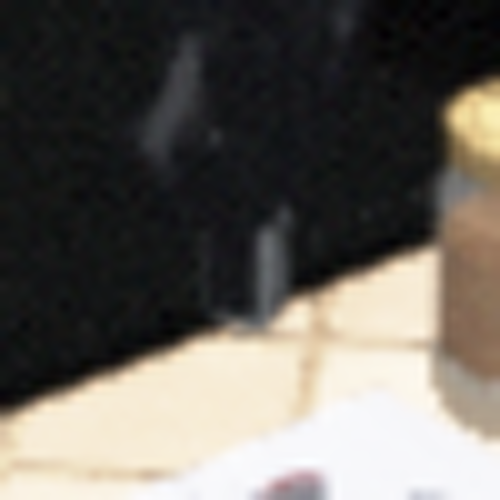

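The fingertip appears at about scene pixel (246.5,178.5), within about 1 px of its projection, so the scene calibration is confirmed to a few mm. Now move into the pan.

>>> {"fn": "servo_tool", "kwargs": {
  "targets": [
    {"x": -0.411, "y": -0.26, "z": 0.05, "hand": 1, "roll": 0},
    {"x": -0.411, "y": -0.26, "z": 0.05, "hand": 1, "roll": 0},
    {"x": -0.411, "y": -0.26, "z": 0.05, "hand": 1, "roll": 0},
    {"x": -0.411, "y": -0.26, "z": 0.05, "hand": 1, "roll": 0},
    {"x": -0.411, "y": -0.26, "z": 0.05, "hand": 1, "roll": 0},
    {"x": -0.411, "y": -0.26, "z": 0.05, "hand": 1, "roll": 0},
    {"x": -0.411, "y": -0.26, "z": 0.05, "hand": 1, "roll": 0},
    {"x": -0.411, "y": -0.26, "z": 0.187, "hand": 1, "roll": 0},
    {"x": -0.411, "y": -0.26, "z": 0.187, "hand": 1, "roll": 0},
    {"x": -0.411, "y": -0.26, "z": 0.187, "hand": 1, "roll": 0}
  ]
}}

```text
time: 3.2
tool_pos: [0.4872, -0.3216, 0.0622]
tcp_rot: [-1.712, -2.621, -0.002]
wrist_force: [-0.4, 0.3, -1.7]
width: -0.0
grip_force: 0.0
```

```bash
python3 go.py .49 -.327 .067 23.6
```

```text
t 3.2 pos [ 0.4872 -0.3216  0.0622] closing 23.7 tilt [-0.008  0.007 -1.   ] F [-0.4  0.3 -1.7] T [-0.02  0.06 -0.01] w -0.0
shift [-0.0119  0.0007 -0.0097] roll 0.0006
```

>>> {"fn": "servo_tool", "kwargs": {
  "targets": [
    {"y": 0.03, "x": 0, "z": 0, "hand": 1, "roll": 0},
    {"y": 0.05, "x": 0, "z": 0, "hand": 1, "roll": 0},
    {"y": 0.06, "x": 0, "z": 0, "hand": 1, "roll": 0},
    {"y": 0.075, "x": 0, "z": 0, "hand": 1, "roll": 0},
    {"y": 0.09, "x": 0, "z": 0, "hand": 1, "roll": 0},
    {"y": 0.105, "x": 0, "z": 0, "hand": 1, "roll": 0},
    {"y": 0.12, "x": 0, "z": 0, "hand": 1, "roll": 0},
    {"y": 0.135, "x": 0, "z": 0, "hand": 1, "roll": 0},
    {"y": 0.15, "x": 0, "z": 0, "hand": 1, "roll": 0},
    {"y": 0.15, "x": 0, "z": 0, "hand": 1, "roll": 0}
  ]
}}

```text
time: 4.03
tool_pos: [0.5614, -0.2962, 0.0695]
tcp_rot: [1.716, 2.628, -0.0]
wrist_force: [0.0, -1.0, 1.2]
width: 0.005
grip_force: 0.4
```

```bash
cat > pan.py <<'E'
import sys
from meas import *
a=grab("top");b=grab("scene",2);cv2.imwrite("pics/"+sys.argv[1]+".png",np.hstack([cv2.resize(x[...,::-1][y0:y1,x0:x1],(400,300),interpolation=cv2.INTER_CUBIC) for x,x0,x1,y0,y1 in[(a,228,348,173,263),(b,190,360,165,292)]]))
E
python3 pan.py p1; python3 go.py .575 -.29 .067 23.6
```

```text
t 4.33 pos [ 0.5596 -0.296   0.0676] closing 23.6 tilt [ 0.  0. -1.] F [-0.3  0.5 -0.1] T [0.04 0.   0.01] w 0.001
shift [-0.0014  0.033   0.0013] roll 0.0002[ WARN:0@14.267] global loadsave.cpp:1063 imwrite_ Unsupported depth image for selected encoder is fallbacked to CV_8U.
```

View pics/p1.png

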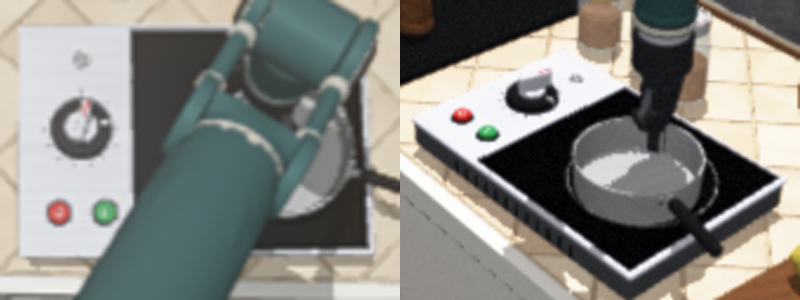

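Scene half: the pan has moved most of the way, with its base (at about (640,195)) still slightly nearer the robot than the outer circle. I push on about 14 mm, then lift out.

>>> {"fn": "servo_tool", "kwargs": {
  "targets": [
    {"y": 0.012, "x": 0, "z": 0, "hand": 1, "roll": 0},
    {"y": 0.022, "x": 0, "z": 0, "hand": 1, "roll": 0},
    {"y": 0.029, "x": 0, "z": 0, "hand": 1, "roll": 0},
    {"y": 0.029, "x": 0, "z": 0, "hand": 1, "roll": 0},
    {"y": 0.029, "x": 0, "z": 0, "hand": 1, "roll": 0},
    {"y": -0.02, "x": 0, "z": 0, "hand": 1, "roll": 0},
    {"y": -0.02, "x": 0, "z": 0, "hand": 1, "roll": 0},
    {"y": -0.02, "x": 0, "z": -0.16, "hand": 1, "roll": 0},
    {"y": -0.02, "x": 0, "z": -0.18, "hand": 1, "roll": 0},
    {"y": -0.02, "x": 0, "z": -0.18, "hand": 1, "roll": 0}
  ]
}}

```text
time: 5.17
tool_pos: [0.5552, -0.3024, 0.1658]
tcp_rot: [1.712, 2.618, 0.002]
wrist_force: [1.9, -1.1, 1.4]
width: -0.004
grip_force: 0.0
```

```bash
python3 go.py .526 -.0885 .15 79
```

```text
t 5.17 pos [ 0.5552 -0.3024  0.1658] closing 23.6 tilt [ 0.012 -0.006 -1.   ] F [ 1.9 -1.1  1.4] T [-0.03 -0.09  0.02] w -0.004
shift [0.4156 0.1177 0.0284] roll -0.3076
```

>>> {"fn": "servo_tool", "kwargs": {
  "targets": [
    {"x": 0.8, "y": 0.07, "z": -0.12, "hand": -1, "roll": -0.308},
    {"x": 0.8, "y": 0.07, "z": -0.12, "hand": -1, "roll": -0.308},
    {"x": 0.8, "y": 0.07, "z": -0.12, "hand": -1, "roll": -0.308},
    {"x": 0.8, "y": 0.07, "z": -0.12, "hand": -1, "roll": -0.308},
    {"x": 0.8, "y": 0.07, "z": -0.12, "hand": -1, "roll": -0.308},
    {"x": 0.8, "y": 0.07, "z": -0.12, "hand": -1, "roll": -0.308},
    {"x": 0.8, "y": 0.07, "z": -0.12, "hand": -1, "roll": -0.308},
    {"x": 0.8, "y": 0.07, "z": -0.12, "hand": -1, "roll": -0.308},
    {"x": 0.8, "y": 0.07, "z": -0.12, "hand": -1, "roll": -0.308},
    {"x": 0.8, "y": 0.07, "z": -0.12, "hand": -1, "roll": -0.308}
  ]
}}

```text
time: 6.0
tool_pos: [0.4215, 0.0834, 0.2188]
tcp_rot: [0.297, 3.125, 0.004]
wrist_force: [0.2, 0.2, 0.4]
width: 1.001
grip_force: 0.0
```

```bash
cat > pan2.py <<'E'
from meas import *
a=grab("top");g=a.mean(2);np.save("top2.npy",a);zc=np.array([.5227,-.3132])
def shape(n,x0,x1,y0,y1,lo,hi,z,sel=None):
    u=up(g,x0,x1,y0,y1,4);lab=cv2.inRange(cv2.GaussianBlur(u,(5,5),0),lo,hi)
    cs,_=cv2.findContours(lab,cv2.RETR_EXTERNAL,cv2.CHAIN_APPROX_NONE);c=max(cs,key=cv2.contourArea)
    W=np.array([onz("top",px(x,y,x0,y0),z)[:2] for x,y in cv2.convexHull(c)[:,0]]);p,e=cfit(W);print(n,p,e,"off zone",(p[:2]-zc))
shape("base",278,336,184,248,165,215,.057)
# outer ring of light pixels still visible
P=[]
for y in range(182,250):
  for x in range(271,340):
    loc=np.median(g[y-3:y+4,x-3:x+4])
    if g[y,x]-loc>10 and loc<90: P.append(onz("top",(x,y),.052)[:2])
P=np.array(P);d=np.hypot(*(P-zc).T);Q=P[abs(d-.094)<.006];print("zone",cfit(Q,.094,zc),len(Q))
# rim outer: grey brighter than glass, within 76..90 of center
cv2.imwrite("pics/p2.png",np.hstack([cv2.resize(a[...,::-1].astype(np.uint8)[180:250,272:342],(560,560),interpolation=cv2.INTER_CUBIC)]))
E
python3 pan2.py
```

```text
base [ 0.51636863 -0.31851117  0.07252415] 0.0014573994628797877 off zone [-0.00633137 -0.00531117]
zone (array([ 0.52356907, -0.31300789]), np.float64(0.0019541708581108513)) 133
```

View pics/p2.png

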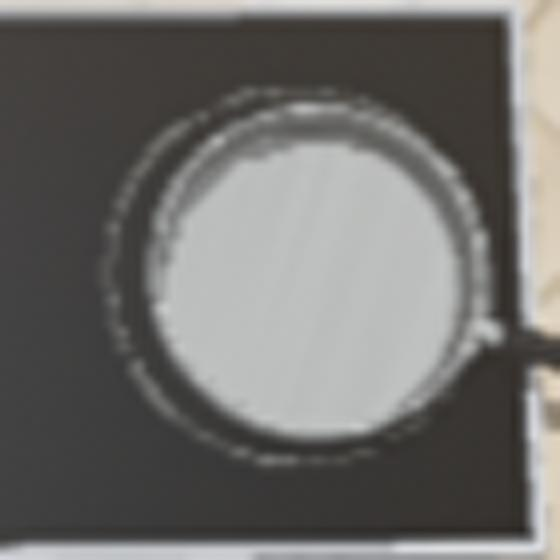

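```bash
python3 - <<'E'
from meas import *
a=np.load("top2.npy").astype(float);g=a.mean(2)
f=lambda x,y,z:onz("top",(272+(x+.5)/8-.5,180+(y+.5)/8-.5),z)[:2]
L,Rr,T,B=f(148,270,.102),f(492,270,.102),f(320,100,.102),f(320,442,.102)
print(L,Rr,T,B,"c",(L+Rr)/2,(T+B)/2,"diam",np.hypot(*(L-Rr)),np.hypot(*(T-B)))
# radial edge search: outermost strong rise from glass to rim, z=.102
c=np.array([.515,-.32]);W=[]
for t in np.radians(np.arange(0,360,4)):
    if -1.95<((t+np.pi)%(2*np.pi)-np.pi)<-1.3: continue
    rr=np.arange(.072,.093,.0005);v=[]
    for r in rr:
        u=proj("top",[c[0]+r*np.cos(t),c[1]+r*np.sin(t),.102]);v.append(cv2.getRectSubPix(g.astype(np.float32),(1,1),(float(u[0]),float(u[1])))[0,0])
    v=np.array(v);i=np.nonzero(v>105)[0]
    if len(i): W.append(c+rr[i[-1]]*np.array([np.cos(t),np.sin(t)]))
W=np.array(W);print(cfit(W,None,c),cfit(W,.081,c),len(W))
E
python3 go.py .49 -.327 .13 23.6
```

```text
[ 0.5153401  -0.23422801] [ 0.51876922 -0.40035641] [ 0.6008341  -0.31774377] [ 0.43399728 -0.31660649] c [ 0.51705466 -0.31729221] [ 0.51741569 -0.31717513] diam 0.1661637824495832 0.16684070363182296
t 6.2 pos [0.4225 0.0814 0.2182] closing 79.3 tilt [ 0.002  0.    -1.   ] F [ 0.9 -0.3 -0.7] T [-0.03 -0.   -0.02] w 0.999
shift [-0.2846 -0.7774  0.1765] roll 0.3092Traceback (most recent call last):
  File "<stdin>", line 12, in <module>
  File "h.py", line 15, in proj
    c=camera_info(n);v=Rm(c).T@(np.array(P)-c["eye"]);q=v[:2]/v[2];q=q*(1+c["k1"]*(q@q))
ValueError: time passes only in moves, steps and waits
```

>>> {"fn": "servo_tool", "kwargs": {
  "targets": [
    {"x": -0.364, "y": -0.714, "z": 0.14, "hand": 1, "roll": 0.235},
    {"x": -0.364, "y": -0.714, "z": 0.14, "hand": 1, "roll": 0.235},
    {"x": -0.364, "y": -0.714, "z": 0.14, "hand": 1, "roll": 0.235},
    {"x": -0.364, "y": -0.714, "z": 0.14, "hand": 1, "roll": 0.235},
    {"x": -0.364, "y": -0.714, "z": 0.14, "hand": 1, "roll": 0.235},
    {"x": -0.364, "y": -0.714, "z": 0.14, "hand": 1, "roll": 0.235},
    {"x": -0.364, "y": -0.714, "z": 0.14, "hand": 1, "roll": 0.235},
    {"x": -0.364, "y": -0.714, "z": 0.14, "hand": 1, "roll": 0.235},
    {"x": -0.364, "y": -0.714, "z": 0.14, "hand": 1, "roll": 0.235},
    {"x": -0.364, "y": -0.714, "z": 0.14, "hand": 1, "roll": 0.235}
  ]
}}

```text
time: 7.03
tool_pos: [0.5328, -0.3099, 0.1462]
tcp_rot: [1.412, 2.806, -0.001]
wrist_force: [-0.4, 0.2, 0.6]
width: -0.006
grip_force: 0.0
```

```bash
sed -i 's/^from workcell import bot,read_camera,camera_info,ticket/from workcell import bot,read_camera,camera_info as _ci,ticket\nimport functools\ncamera_info=functools.lru_cache(_ci)/' h.py; python3 go.py .535 -.303 .067 37;python3 go.py .5724 -.2755 .067 37
```

```text
t 7.03 pos [ 0.5328 -0.3099  0.1462] closing 36.6 tilt [ 0.    -0.001 -1.   ] F [-0.4  0.2  0.6] T [ 0.   -0.01  0.  ] w -0.006
shift [0.0086 0.0119 0.1585] roll -0.0024
t 7.03 pos [ 0.5328 -0.3099  0.1462] closing 36.6 tilt [ 0.    -0.001 -1.   ] F [-0.4  0.2  0.6] T [ 0.   -0.01  0.  ] w -0.006
shift [0.0082 0.1048 0.1584] roll -0.0024
```

```bash
cat > go.py <<'E'
import sys
from h import *
S=[]
for i in range(5): S.append(bot.read_state());read_camera("top")
s=S[-1];P=np.mean([q["tool_pos"] for q in S],0);x,y,z,a=map(float,sys.argv[1:5])
M=R.from_rotvec([q["tcp_rot"] for q in S]).mean().as_matrix();d=M.T@(np.array([x,y,z])-P)
cur=np.degrees(np.arctan2(M[1,1],M[0,1]));r=(cur-a+180)%360-180
print("t",round(s["time"],2),"pos",P.round(4),"+-",np.std([q["tool_pos"] for q in S],0).round(4),"closing",round(cur,1),"F",np.mean([q["wrist_force"] for q in S],0).round(1),"T",np.mean([q["torque"] for q in S],0).round(2),"w",round(s["width"],3))
print("shift",(d/.5).round(4),"roll",round(r/180,4))
E
python3 go.py .5724 -.2755 .067 37
```

```text
t 7.23 pos [ 0.5328 -0.3101  0.1459] +- [0.0006 0.0026 0.0004] closing 36.5 F [0.2 0.1 0.2] T [-0.03 -0.03 -0.  ] w 0.001
shift [0.0086 0.105  0.1577] roll -0.0028
```

>>> {"fn": "servo_tool", "kwargs": {
  "targets": [
    {"x": 0.0086, "y": 0.0, "z": 0.1, "hand": 1, "roll": 0},
    {"x": 0.0086, "y": 0.0, "z": 0.158, "hand": 1, "roll": 0},
    {"x": 0.0086, "y": 0.0, "z": 0.158, "hand": 1, "roll": 0},
    {"x": 0.0086, "y": 0.03, "z": 0.158, "hand": 1, "roll": 0},
    {"x": 0.0086, "y": 0.06, "z": 0.158, "hand": 1, "roll": 0},
    {"x": 0.0086, "y": 0.08, "z": 0.158, "hand": 1, "roll": 0},
    {"x": 0.0086, "y": 0.09, "z": 0.158, "hand": 1, "roll": 0},
    {"x": 0.0086, "y": 0.1, "z": 0.158, "hand": 1, "roll": 0},
    {"x": 0.0086, "y": 0.105, "z": 0.158, "hand": 1, "roll": 0},
    {"x": 0.0086, "y": 0.105, "z": 0.158, "hand": 1, "roll": 0}
  ]
}}

```text
time: 8.12
tool_pos: [0.5744, -0.2705, 0.0713]
tcp_rot: [1.403, 2.807, -0.002]
wrist_force: [-1.7, -2.0, 2.0]
width: 0.0
grip_force: 1.5
```

>>> {"fn": "servo_tool", "kwargs": {
  "targets": [
    {"x": 0, "y": 0, "z": 0, "hand": 1, "roll": 0},
    {"x": 0, "y": -0.04, "z": 0, "hand": 1, "roll": 0},
    {"x": 0, "y": -0.04, "z": 0, "hand": 1, "roll": 0},
    {"x": 0, "y": -0.04, "z": -0.16, "hand": 1, "roll": 0},
    {"x": 0, "y": -0.04, "z": -0.19, "hand": 1, "roll": 0},
    {"x": 0, "y": -0.04, "z": -0.19, "hand": 1, "roll": 0}
  ]
}}

```text
time: 8.62
tool_pos: [0.5604, -0.2831, 0.1707]
tcp_rot: [1.403, 2.799, 0.001]
wrist_force: [2.1, -0.7, 0.6]
width: -0.002
grip_force: 0.0
```

```bash
python3 go.py .44 .06 .2 79
```

```text
t 8.82 pos [ 0.5595 -0.2826  0.1684] +- [0.0015 0.0008 0.0029] closing 36.8 F [ 0.7 -0.5  0.4] T [-0.02 -0.01  0.02] w -0.002
shift [ 0.6915  0.2191 -0.0671] roll -0.2346
```

>>> {"fn": "servo_tool", "kwargs": {
  "targets": [
    {"x": 0.69, "y": 0.22, "z": -0.06, "hand": -1, "roll": -0.235},
    {"x": 0.69, "y": 0.22, "z": -0.06, "hand": -1, "roll": -0.235},
    {"x": 0.69, "y": 0.22, "z": -0.06, "hand": -1, "roll": -0.235},
    {"x": 0.69, "y": 0.22, "z": -0.06, "hand": -1, "roll": -0.235},
    {"x": 0.69, "y": 0.22, "z": -0.06, "hand": -1, "roll": -0.235},
    {"x": 0.69, "y": 0.22, "z": -0.06, "hand": -1, "roll": -0.235},
    {"x": 0.69, "y": 0.22, "z": -0.06, "hand": -1, "roll": -0.235},
    {"x": 0.69, "y": 0.22, "z": -0.06, "hand": -1, "roll": -0.235},
    {"x": 0.69, "y": 0.22, "z": -0.06, "hand": -1, "roll": -0.235},
    {"x": 0.69, "y": 0.22, "z": -0.06, "hand": -1, "roll": -0.235}
  ]
}}

```text
time: 9.7
tool_pos: [0.4349, 0.0647, 0.1918]
tcp_rot: [-0.291, -3.124, -0.003]
wrist_force: [1.1, -0.8, -0.6]
width: 0.999
grip_force: 0.0
```

```bash
python3 pan2.py
python3 - <<'E'
from meas import *
a=np.load("top2.npy").astype(float);g=a.mean(2).astype(np.float32)
def rim(g,c):
  W=[]
  for t in np.radians(np.arange(0,360,4)):
    if -2.1<((t+np.pi)%(2*np.pi)-np.pi)<-1.2: continue
    rr=np.arange(.074,.088,.0005)
    v=np.array([cv2.getRectSubPix(g,(1,1),tuple(map(float,proj("top",[c[0]+r*np.cos(t),c[1]+r*np.sin(t),.102]))))[0,0] for r in rr])
    i=np.nonzero(v>100)[0]
    if len(i): W.append(c+rr[i[-1]]*np.array([np.cos(t),np.sin(t)]))
  W=np.array(W);print("rim",cfit(W,None,c),len(W))
rim(g,np.array([.522,-.314]))
E
python3 go.py .526 -.0885 .14 79
```

```text
base [ 0.52450598 -0.31072006  0.07214337] 0.0014375021728426688 off zone [0.00180598 0.00247994]
zone (array([ 0.52356863, -0.31285534]), np.float64(0.0021146578056467453)) 141
rim (array([ 0.52577889, -0.30893158,  0.08234988]), np.float64(0.0011340848361027778)) 77
t 10.1 pos [0.438  0.0595 0.1927] +- [0.0003 0.0002 0.0003] closing 79.0 F [-0.1  0.   0.2] T [-0.01  0.01  0.01] w 0.998
shift [-0.2294 -0.257   0.1053] roll 0.0001
```

View pics/p2.png

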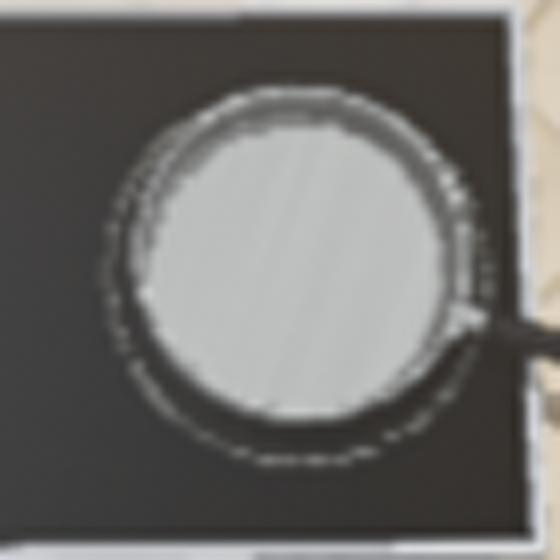

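The pan now sits within about 3 mm of the zone centre: floor centre (295,272) and outer circle about (300,278) in the crop. Next is the knob.

>>> {"fn": "servo_tool", "kwargs": {
  "targets": [
    {"x": -0.229, "y": -0.257, "z": 0.1, "hand": -1, "roll": 0},
    {"x": -0.229, "y": -0.257, "z": 0.1, "hand": -1, "roll": 0},
    {"x": -0.229, "y": -0.257, "z": 0.1, "hand": -1, "roll": 0},
    {"x": -0.229, "y": -0.257, "z": 0.1, "hand": -1, "roll": 0},
    {"x": -0.229, "y": -0.257, "z": 0.1, "hand": -1, "roll": 0},
    {"x": -0.229, "y": -0.257, "z": 0.1, "hand": -1, "roll": 0},
    {"x": -0.229, "y": -0.257, "z": 0.1, "hand": -1, "roll": 0},
    {"x": -0.229, "y": -0.257, "z": 0.17, "hand": -1, "roll": 0},
    {"x": -0.229, "y": -0.257, "z": 0.2, "hand": -1, "roll": 0},
    {"x": -0.229, "y": -0.257, "z": 0.2, "hand": -1, "roll": 0}
  ]
}}

```text
time: 10.98
tool_pos: [0.5223, -0.0856, 0.0902]
tcp_rot: [-0.297, -3.12, -0.002]
wrist_force: [-1.9, -0.9, -0.1]
width: 0.999
grip_force: 0.0
```

```bash
python3 - <<'E'
from h import *
for _ in range(4): read_camera("top")
b=shot("scene","k1");cv2.imwrite("pics/k1c.png",cv2.resize(b[165:235,205:285],(640,560),interpolation=cv2.INTER_CUBIC))
E
python3 go.py .526 -.0885 .075 79
```

```text
t 11.43 pos [ 0.5273 -0.0873  0.0953] +- [0.0002 0.0001 0.0003] closing 79.1 F [0.  0.  0.1] T [-0.   -0.01 -0.02] w 0.999
shift [ 0.0023 -0.0028  0.0406] roll 0.0006
```

View pics/k1c.png

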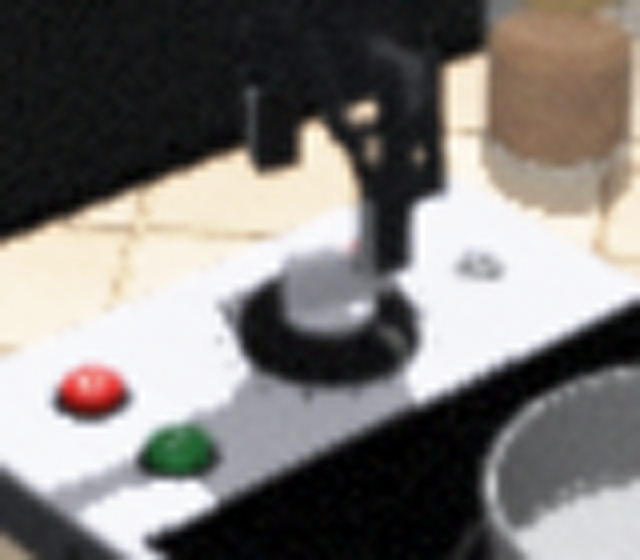

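Fingers straddle the bar: tips at about (275,165) and (388,268), bar between at (330,285). I lower and close gently.

>>> {"fn": "servo_tool", "kwargs": {
  "targets": [
    {"x": 0.003, "y": -0.005, "z": 0.02, "hand": -1, "roll": 0},
    {"x": 0.003, "y": -0.005, "z": 0.0406, "hand": -1, "roll": 0},
    {"x": 0.003, "y": -0.005, "z": 0.0406, "hand": -1, "roll": 0},
    {"x": 0.003, "y": -0.005, "z": 0.0406, "hand": 0, "roll": 0},
    {"x": 0.003, "y": -0.005, "z": 0.0406, "hand": 0.3, "roll": 0},
    {"x": 0.003, "y": -0.005, "z": 0.0406, "hand": 0.5, "roll": 0},
    {"x": 0.003, "y": -0.005, "z": 0.0406, "hand": 0.6, "roll": 0},
    {"x": 0.003, "y": -0.005, "z": 0.0406, "hand": 0.64, "roll": 0},
    {"x": 0.003, "y": -0.005, "z": 0.0406, "hand": 0.64, "roll": 0}
  ],
  "grip_force": 20
}}

```text
time: 12.23
tool_pos: [0.5245, -0.0886, 0.0737]
tcp_rot: [0.301, 3.127, 0.004]
wrist_force: [1.0, 6.0, -1.2]
width: 0.179
grip_force: 3.1
```

```bash
python3 go.py .5255 -.0895 .075 79
```

```text
t 12.43 pos [ 0.5246 -0.0884  0.0737] +- [0.     0.0001 0.    ] closing 79.0 F [0.3 5.3 1. ] T [ 0.85 -0.07 -0.01] w 0.179
shift [-0.0022 -0.0018 -0.0026] roll 0.0002
```

>>> {"fn": "servo_tool", "kwargs": {
  "targets": [
    {"x": 0, "y": 0.005, "z": 0, "hand": 0.64, "roll": 0},
    {"x": 0, "y": 0.005, "z": 0, "hand": 0.7, "roll": 0},
    {"x": 0, "y": 0.005, "z": 0, "hand": 0.75, "roll": 0},
    {"x": 0, "y": 0.005, "z": 0, "hand": 0.8, "roll": 0},
    {"x": 0, "y": 0.005, "z": 0, "hand": 0.8, "roll": 0}
  ],
  "grip_force": 20
}}

```text
time: 12.9
tool_pos: [0.5251, -0.0862, 0.0736]
tcp_rot: [0.3, 3.127, 0.003]
wrist_force: [0.8, 4.5, 1.8]
width: 0.125
grip_force: 21.3
```

```bash
python3 go.py .5255 -.0895 .075 79
```

```text
t 13.1 pos [ 0.5251 -0.0862  0.0736] +- [0. 0. 0.] closing 79.1 F [0.7 5.1 1.4] T [ 0.89 -0.1  -0.04] w 0.123
shift [-0.0021 -0.0063 -0.0029] roll 0.0003
```

>>> {"fn": "servo_tool", "kwargs": {
  "targets": [
    {"x": -0.001, "y": 0.003, "z": 0, "hand": 0.8, "roll": 0.02},
    {"x": -0.002, "y": 0.003, "z": 0, "hand": 0.8, "roll": 0.05},
    {"x": -0.002, "y": 0.003, "z": 0, "hand": 0.8, "roll": 0.08},
    {"x": -0.002, "y": 0.003, "z": 0, "hand": 0.8, "roll": 0.11},
    {"x": -0.002, "y": 0.003, "z": 0, "hand": 0.8, "roll": 0.14},
    {"x": -0.002, "y": 0.003, "z": 0, "hand": 0.8, "roll": 0.167},
    {"x": -0.002, "y": 0.003, "z": 0, "hand": 0.8, "roll": 0.167}
  ]
}}

```text
time: 13.73
tool_pos: [0.5257, -0.0848, 0.0736]
tcp_rot: [-1.105, -2.939, -0.002]
wrist_force: [-0.9, 5.7, 3.5]
width: 0.122
grip_force: 21.5
```

```bash
python3 go.py .5255 -.0865 .075 79
```

```text
t 13.93 pos [ 0.5258 -0.0848  0.0736] +- [0. 0. 0.] closing 48.9 F [-0.9  5.4  3.6] T [ 0.88  0.18 -0.04] w 0.122
shift [-0.0018 -0.0029 -0.0028] roll -0.167
```

```bash
cat > ringm.py <<'E'
from meas import *
def edges(n,g,c,z,R0,rng,thr=None):
  W=[]
  for t in np.radians(rng):
    rr=np.arange(R0-.010,R0+.008,.0005)
    v=np.array([cv2.getRectSubPix(g,(1,1),tuple(map(float,proj(n,[c[0]+r*np.cos(t),c[1]+r*np.sin(t),z]))))[0,0] for r in rr])
    i=np.argmax(np.convolve(np.gradient(v),np.ones(3),"same")[1:-1])+1;W.append(np.array(c)+rr[i]*np.array([np.cos(t),np.sin(t)]))
  return np.array(W)
def white(n,g,c,rot):
  # brightness over angle on ring top, averaged over r 24..33 mm
  ts=np.radians(np.arange(20,140,1.0));pr=[]
  for t in ts:
    w=-t  # clockwise from world x
    pr.append(np.mean([cv2.getRectSubPix(g,(1,1),tuple(map(float,proj(n,[c[0]+r*np.cos(w),c[1]+r*np.sin(w),.066]))))[0,0] for r in np.arange(.023,.033,.001)]))
  pr=np.array(pr);p=np.clip(pr-np.median(pr)-.3*(pr.max()-np.median(pr)),0,None);k=abs(ts-ts[pr.argmax()])<.35
  return (p*ts)[k].sum()/p[k].sum(),pr.max(),np.median(pr)
E
python3 - <<'E'
from ringm import *
a=np.load("top.npy").astype(np.float32).mean(2);b=np.load("scene.npy").astype(np.float32).mean(2)
c=np.array([.528,-.0876])
for rng in (np.arange(-100,101,5),list(range(-100,-29,5))+list(range(40,101,5))):
    W=edges("top",a,c,.066,.036,rng);p,e=cfit(W,None,c);q,e2=cfit(W,.036,c);print("ring top",p,e,q,e2)
for cc in (q,c,p[:2]): print("white top cw world",white("top",a,cc,0))
cs=np.array([.520,-.0935]);W=edges("scene",b,cs,.066,.036,list(range(-100,20,5))+list(range(70,121,5)));p,e=cfit(W,None,cs);q,e2=cfit(W,.036,cs);print("ring scene",p,e,q,e2)
for cc in (q,p[:2]): print("white scene",white("scene",b,cc,0))
E
```

```text
ring top [ 0.52703355 -0.08770775  0.03694833] 0.0017914328720138302 [ 0.52822881 -0.08765194] 0.0017985699496288253
ring top [ 0.52502728 -0.08765683  0.03743962] 0.0017926492759660004 [ 0.52721723 -0.08755165] 0.0018879935519176608
white top cw world (np.float64(1.2752253478823568), np.float32(167.8677), np.float32(83.57047))
white top cw world (np.float64(1.3020286813656259), np.float32(169.3131), np.float32(84.19634))
white top cw world (np.float64(1.1993007180559354), np.float32(164.91989), np.float32(85.30504))
ring scene [ 0.51538622 -0.09567296  0.03951822] 0.0026710009518564034 [ 0.51979407 -0.09377283] 0.0035908141527042007
white scene (np.float64(1.145184049159657), np.float32(116.177444), np.float32(38.841064))
white scene (np.float64(0.9680673470414799), np.float32(113.894135), np.float32(29.513683))
```

>>> {"fn": "servo_tool", "kwargs": {
  "targets": [
    {"x": 0, "y": 0.003, "z": 0, "hand": 0.8, "roll": 0.02},
    {"x": 0, "y": 0.0055, "z": 0, "hand": 0.8, "roll": 0.05},
    {"x": 0, "y": 0.0055, "z": 0, "hand": 0.8, "roll": 0.08},
    {"x": 0, "y": 0.0055, "z": 0, "hand": 0.8, "roll": 0.11},
    {"x": 0, "y": 0.0055, "z": 0, "hand": 0.8, "roll": 0.14},
    {"x": 0, "y": 0.0055, "z": 0, "hand": 0.8, "roll": 0.169},
    {"x": 0, "y": 0.0055, "z": 0, "hand": 0.8, "roll": 0.169}
  ]
}}

```text
time: 14.57
tool_pos: [0.5271, -0.0838, 0.0735]
tcp_rot: [-1.835, -2.548, 0.001]
wrist_force: [-3.0, 1.6, 4.5]
width: 0.122
grip_force: 21.7
```

```bash
python3 go.py .5255 -.0865 .075 79
```

```text
t 14.77 pos [ 0.5271 -0.0838  0.0735] +- [0. 0. 0.] closing 18.7 F [-4.   1.4  5.7] T [ 0.21  0.67 -0.05] w 0.124
shift [-0.004  -0.0047 -0.0029] roll -0.335
```

>>> {"fn": "servo_tool", "kwargs": {
  "targets": [
    {"x": 0, "y": 0, "z": 0, "hand": 0.6, "roll": 0},
    {"x": 0, "y": 0, "z": 0, "hand": 0.2, "roll": 0},
    {"x": 0, "y": 0, "z": 0, "hand": 0.0, "roll": 0},
    {"x": 0, "y": 0, "z": -0.1, "hand": 0.0, "roll": 0},
    {"x": 0, "y": 0, "z": -0.18, "hand": 0.0, "roll": 0},
    {"x": 0, "y": 0, "z": -0.2, "hand": 0.0, "roll": 0},
    {"x": 0.15, "y": -0.1, "z": -0.2, "hand": 0.0, "roll": 0},
    {"x": 0.29, "y": -0.07, "z": -0.2, "hand": 0.0, "roll": 0},
    {"x": 0.29, "y": -0.07, "z": -0.2, "hand": 0.0, "roll": 0},
    {"x": 0.29, "y": -0.07, "z": -0.2, "hand": 0.0, "roll": 0}
  ]
}}

```text
time: 15.65
tool_pos: [0.4467, 0.0442, 0.1732]
tcp_rot: [-1.832, -2.551, -0.001]
wrist_force: [0.1, 0.6, 0.3]
width: 0.501
grip_force: 0.0
```

```bash
python3 go.py .425 -.12 .13 18.7
python3 - <<'E'
from ringm import *
a=grab("top",6);b=grab("scene",6);np.save("top3.npy",a);np.save("scene3.npy",b)
A=a[...,::-1].clip(0,255).astype(np.uint8);B=b[...,::-1].clip(0,255).astype(np.uint8)
v=np.hstack([cv2.resize(A[195:227,236:270],(400,376),interpolation=cv2.INTER_CUBIC),cv2.resize(B[182:222,226:268],(395,376),interpolation=cv2.INTER_CUBIC)])
cv2.imwrite("pics/k3.png",v)
for c in([.528,-.0876],[.53,-.0876]): print(white("top",a.mean(2).astype(np.float32),np.array(c),0))
E
```

```text
t 15.85 pos [0.4469 0.0446 0.1732] +- [0.0012 0.0015 0.0002] closing 18.8 F [-0.7  0.5  0.3] T [ 0.   -0.    0.04] w 0.499
shift [-0.2977 -0.1474  0.0861] roll 0.0004
(np.float64(1.066888376691482), np.float32(162.11742), np.float32(84.17093))
(np.float64(1.1421870582953197), np.float32(160.42798), np.float32(88.977684))
```

View pics/k3.png

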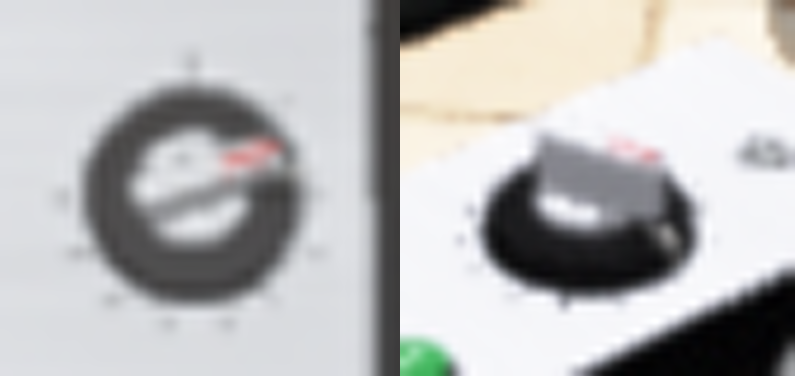

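Top half: the pointer (red at (255,153)) lies just short of the white mark. Scene half: the white mark is still visible at (665,235), just clockwise of the bar. Next I compute the remainder numerically.

Run:
```python
from ringm import *
def red(n,im,c):
    i=im.astype(float);s=np.clip(i[...,0]-np.maximum(i[...,1],i[...,2])-15,0,120)
    u0,v0=map(int,proj(n,[*c,.09]));k=np.zeros_like(s);k[v0-12:v0+8,u0-10:u0+12]=1;s=s*k
    y,x=np.mgrid[:s.shape[0],:s.shape[1]];return onz(n,((s*x).sum()/s.sum(),(s*y).sum()/s.sum()),.094)[:2],s.sum()
def wh(n,im,c):
    g=im.astype(float).mean(2);m=im.astype(float).min(2);P=[];Wt=[]
    # white blob on dark ring, r 22..34, on z=.066
    u0,v0=map(int,proj(n,[*c,.066]))
    for v in range(v0-14,v0+14):
      for u in range(u0-14,u0+14):
        p=onz(n,(u,v),.066)[:2];d=p-c;r=np.hypot(*d);t=-np.arctan2(d[1],d[0])
        if .023<r<.0335 and .8<t<1.7 : P.append(p);Wt.append(m[v,u])
    P=np.array(P);Wt=np.array(Wt);b=np.median(Wt);w=np.clip(Wt-b-15,0,None);return (P*w[:,None]).sum(0)/w.sum()
A=[np.radians(10.9),np.radians(71.3)]
for n,f0,f1,c0 in(("top","top.npy","top3.npy",[.528,-.0876]),("scene","scene.npy","scene3.npy",[.521,-.0925])):
    i0,i1=np.load(f0),np.load(f1);c=np.array(c0);q=[red(n,i0,c),red(n,i1,c)];print(n,q)
    E=np.array([[np.cos(t),-np.sin(t)] for t in A])
    s=least_squares(lambda p:np.ravel([q[k][0]-p[:2]-p[2]*E[k] for k in(0,1)]),[*c,.02]);print(" axis,r",s.x,"res",s.fun)
    for it in range(2):
        for cc in(s.x[:2],c):
            w=wh(n,i0,cc);d=w-cc;print("  white cw",-np.arctan2(d[1],d[0]),"r",np.hypot(*d))
```

```text
top [(array([ 0.54755187, -0.09259592]), np.float64(233.0)), (array([ 0.53619417, -0.10645546]), np.float64(235.0))]
 axis,r [ 0.53027831 -0.08941098  0.01780279] res [-0.00020805  0.00018149  0.00020805 -0.00018149]
  white cw 1.2467476746826087 r 0.027989863522476826
  white cw 1.3141968065994751 r 0.028358628252434806
  white cw 1.2467476746826087 r 0.027989863522476826
  white cw 1.3141968065994751 r 0.028358628252434806
scene [(array([ 0.54490538, -0.08101059]), np.float64(132.0)), (array([ 0.53760755, -0.08716352]), np.float64(95.66666666666669))]
 axis,r [ 0.5351491  -0.07875926  0.0093774 ] res [ 0.00054807 -0.00047811 -0.00054807  0.00047811]
  white cw 1.1141063399849453 r 0.02885785842349765
  white cw 1.196535309220603 r 0.028338468674236558
  white cw 1.1141063399849453 r 0.02885785842349765
  white cw 1.196535309220603 r 0.028338468674236558
```

Run:
```python
from meas import *
a=np.load("top.npy");a3=np.load("top3.npy")
print("top px u254-263 v204-214");print(a.mean(2)[204:215,254:264].astype(int));print(a3.mean(2)[204:215,254:264].astype(int))
b=np.load("scene.npy");b3=np.load("scene3.npy");print("scene u248-260 v194-213")
print(b.mean(2)[200:213,248:260].astype(int));print(b3.mean(2)[194:213,246:260].astype(int))
r=lambda i:(i[...,0].astype(float)-np.maximum(i[...,1],i[...,2])).astype(int)
print(r(b3)[194:206,246:260]); print(r(a3)[202:214,250:264])
```

```text
top px u254-263 v204-214
[[156 121  87 112 162 200 215 219 218 218]
 [178 112  73  81 108 163 207 221 220 219]
 [188 102  70  77  80 113 179 218 221 220]
 [168 120  86  77  76  81 130 193 221 221]
 [158 157 151  90  94 107 121 184 221 223]
 [154 185 196 120 167 203 163 181 210 221]
 [177 214 205 122 119 144 116 150 201 220]
 [185 220 205 116  81  84  81 129 186 209]
 [190 221 201 109  78  77  80 136 198 218]
 [217 210 151  88  79  79  84 146 207 223]
 [206 155  97  79  80  77  91 166 219 223]]
[[ 76  76  82 111 162 200 215 219 219 218]
 [ 78  74  73  79 107 162 207 221 220 220]
 [117  91  95 104 112 124 178 218 221 220]
 [178 164 175 178 159 131 131 192 221 222]
 [206 178 170 174 173 173 126 184 222 223]
 [214 199 193 163 144 144 136 181 211 222]
 [169 150 145 116  96  88  96 150 201 220]
 [143 152 143  89  70  66  72 130 187 209]
 [184 212 190 101  74  74  77 137 198 219]
 [218 211 150  85  77  77  82 146 207 223]
 [200 154  95  77  77  75  89 166 220 224]]
scene u248-260 v194-213
[[130 127 125 126 122 126 151 229 245 245 246 246]
 [130 128 132 123  87  80  85 168 238 236 245 246]
 
[... 2232 characters left out ...]
 -7  -7  -7  -8  -4  -3  -6 -10  -6  -4]
 [ -7  -9  -9  -7  -7  -7  -7  -6  -2  -3  -4  -8  -7  -3]
 [-11  -9  -8  -6  -5  -4  -4  -3  -1  -2  -5 -10  -5  -3]]
[[-5 -4 -3 -4 -4 -5 -5 -5 -5 -5 -5 -5 -5 -5]
 [ 0  0  1  0  0 -2 -3 -4 -5 -6 -5 -5 -6 -5]
 [ 1  2  1  1  1  1  0 -2 -5 -5 -5 -5 -5 -6]
 [ 1  0 -1  0  1  1  1  0 -3 -6 -6 -6 -6 -6]
 [-2 -4 -5 -5 -2 -1  2 10 11  1 -6 -6 -6 -6]
 [-5 -5 -5 -6 -4  4 15 36 55 43  0 -6 -5 -6]
 [-5 -5 -5 -3  7 51 65 51 30  4 -2 -5 -6 -6]
 [-5 -5 -5 -4  3 21 12 14  8 -2  0 -2 -5 -5]
 [-5 -4 -6 -5  0  7 -2 -1  0  0  0 -3 -6 -6]
 [-5 -3 -4 -4 -4 -4 -5 -1  0  1  0 -4 -5 -6]
 [-4 -3 -4 -4 -6 -6 -6 -2  1  0  0 -4 -6 -5]
 [-5 -5 -6 -6 -6 -5 -4 -1  0  0 -1 -5 -6 -5]]
```

Run:
```python
from meas import *
def an(n,ws):
    P=np.array([onz(n,(u,v),.066)[:2] for u,v,w in ws]);w=np.array([x[2] for x in ws],float)
    c=(P*w[:,None]).sum(0)/w.sum();C=np.cov(P.T,aweights=w);e,V=np.linalg.eigh(C);d=V[:,1]
    d=d if d[1]<0 else -d
    print(n,"centroid",c,"dir cw",-np.arctan2(d[1],d[0]),"len,wid",np.sqrt(e)[::-1]);return c
b=np.load("scene.npy").mean(2);ws=[(u,v,max(b[v,u]-42,0)) for v,u in [(205,252),(205,253),(205,254),(206,252),(206,253),(206,254),(206,255),(207,252),(207,253),(207,254),(207,255),(208,253),(208,254),(208,255)]]
cs=an("scene",ws)
a=np.load("top.npy").mean(2);ws=[(u,v,max(a[v,u]-82,0)) for v in(208,209,210) for u in (258,259)]
ct=an("top",ws)
for n,c,axs in(("top",ct,[[.5303,-.0894],[.5302,-.0876],[.528,-.0876],[.527,-.0876]]),("scene",cs,[[.5198,-.0938],[.5193,-.0945],[.523,-.091]])):
    for x in axs: d=c-x;print(n,x,"white cw",-np.arctan2(d[1],d[0]),"r",np.hypot(*d))
# key/ticks fit: bar top end in scene after turn, near-face top edge ends
for n,q in(("scene",[(246,198.6),(254.2,200.4)]),):
    p=[onz(n,u,.094)[:2] for u in q];d=p[1]-p[0];print("bar edge cw",-np.arctan2(d[1],d[0]))
# red line direction, top3 / top0
for f in("top.npy","top3.npy"):
    i=np.load(f).astype(float);s=np.clip(i[...,0]-np.maximum(i[...,1],i[...,2])-8,0,None);ws=[(u,v,s[v,u]) for v in range(198,214) for u in range(248,264) if s[v,u]>0]
    P=np.array([onz("top",(u,v),.094)[:2] for u,v,w in ws]);w=np.array([x[2] for x in ws]);c=(P*w[:,None]).sum(0)/w.sum();e,V=np.linalg.eigh(np.cov(P.T,aweights=w));print(f,"red c",c,"dir cw",-np.arctan2(*(V[::-1,1]*-np.sign(V[1,1]))),np.sqrt(e))
```

```text
scene centroid [ 0.53083975 -0.11920867] dir cw 1.8624325311333996 len,wid [0.00543353 0.00271251]
top centroid [ 0.53531633 -0.11357381] dir cw 0.012537308221651874 len,wid [0.00276705 0.00220086]
top [0.5303, -0.0894] white cw 1.3661892202963206 r 0.024688799674596626
top [0.5302, -0.0876] white cw 1.3763059311065415 r 0.026472926234667734
top [0.528, -0.0876] white cw 1.2962294503746419 r 0.026984582300972264
top [0.527, -0.0876] white cw 1.2609288551728444 r 0.027272703293346988
scene [0.5198, -0.0938] white cw 1.1609170666718143 r 0.02770336496731917
scene [0.5193, -0.0945] white cw 1.1338687360030906 r 0.027270571135389495
scene [0.523, -0.091] white cw 1.2997174640316986 r 0.029277816648786502
bar edge cw 1.0645031148159343
top.npy red c [ 0.54757434 -0.09233079] dir cw 0.3422877025182405 [0.00241979 0.00535175]
top3.npy red c [ 0.53610087 -0.10636146] dir cw 1.1871357533816413 [0.00197923 0.00556858]
```

Run:
```python
from meas import *
def ed(n,g,c,rng,half):
  W=[]
  for t in np.radians(rng):
    rr=np.arange(.026,.048,.00025)
    v=np.array([cv2.getRectSubPix(g,(1,1),tuple(map(float,proj(n,[c[0]+r*np.cos(t),c[1]+r*np.sin(t),.066]))))[0,0] for r in rr])
    i=[k for k in range(len(rr)-1) if v[k]<half<=v[k+1]]
    if i: W.append(np.array(c)+rr[i[-1]]*np.array([np.cos(t),np.sin(t)]))
  return W
G={f:np.load(f+".npy").astype(np.float32).mean(2) for f in("top","top3","scene","scene3")}
r=lambda a,b:list(range(a,b,4))
T=ed("top",G["top"],[.528,-.0876],r(-92,-84)+r(-60,-28)+r(20,93),150)+ed("top",G["top3"],[.528,-.0876],r(-48,93),150)
S=ed("scene",G["scene"],[.522,-.092],r(-66,-8)+r(90,152),140)+ed("scene",G["scene3"],[.522,-.092],r(-40,152),140)
mk={"top":[.53532,-.11357],"scene":[.53084,-.11921]}
for n,W in(("top",T),("scene",S)):
  W=np.array(W)
  for rad in(None,.0355,.036,.0365):
    p,e=cfit(W,rad,[.525,-.09]);d=np.array(mk[n])-p[:2];print(n,rad,p.round(4),round(e,4),len(W),"white cw",round(-np.arctan2(d[1],d[0]),3),"r",round(np.hypot(*d),4))
```

```text
top None [ 0.5267 -0.0876  0.0366] 0.0004 65 white cw 1.251 r 0.0273
top 0.0355 [ 0.5281 -0.0873] 0.0006 65 white cw 1.304 r 0.0273
top 0.036 [ 0.5275 -0.0874] 0.0004 65 white cw 1.281 r 0.0273
top 0.0365 [ 0.5269 -0.0876] 0.0004 65 white cw 1.258 r 0.0273
scene None [ 0.5179 -0.0945  0.0362] 0.0023 76 white cw 1.087 r 0.0279
scene 0.0355 [ 0.5187 -0.0937] 0.0023 76 white cw 1.125 r 0.0283
scene 0.036 [ 0.5181 -0.0943] 0.0023 76 white cw 1.098 r 0.028
scene 0.0365 [ 0.5175 -0.0949] 0.0023 76 white cw 1.069 r 0.0277
```

>>> {"fn": "servo_tool", "kwargs": {
  "targets": [
    {"x": -0.15, "y": 0.0, "z": 0, "hand": 0, "roll": 0},
    {"x": -0.29, "y": 0.068, "z": 0, "hand": 0, "roll": 0},
    {"x": -0.29, "y": 0.068, "z": 0, "hand": 0, "roll": 0},
    {"x": -0.29, "y": 0.068, "z": 0, "hand": 0, "roll": 0},
    {"x": -0.29, "y": 0.068, "z": 0, "hand": 0, "roll": 0},
    {"x": -0.29, "y": 0.068, "z": 0, "hand": 0, "roll": 0},
    {"x": -0.29, "y": 0.068, "z": 0.08, "hand": 0, "roll": 0},
    {"x": -0.29, "y": 0.068, "z": 0.15, "hand": 0, "roll": 0},
    {"x": -0.29, "y": 0.068, "z": 0.2, "hand": 0, "roll": 0},
    {"x": -0.29, "y": 0.068, "z": 0.2, "hand": 0, "roll": 0}
  ]
}}

```text
time: 17.33
tool_pos: [0.523, -0.082, 0.0684]
tcp_rot: [-1.828, -2.547, 0.003]
wrist_force: [0.3, 0.3, -0.4]
width: 0.502
grip_force: 0.0
```

>>> {"fn": "servo_tool", "kwargs": {
  "targets": [
    {"x": 0, "y": 0, "z": 0, "hand": 0.3, "roll": 0},
    {"x": 0, "y": 0, "z": 0, "hand": 0.6, "roll": 0},
    {"x": 0, "y": 0, "z": 0, "hand": 0.8, "roll": 0},
    {"x": 0, "y": 0, "z": 0, "hand": 0.8, "roll": 0},
    {"x": 0, "y": 0, "z": 0, "hand": 0.8, "roll": 0}
  ]
}}

```text
time: 17.75
tool_pos: [0.5273, -0.0839, 0.0753]
tcp_rot: [1.832, 2.551, 0.001]
wrist_force: [-4.0, 1.2, 6.4]
width: 0.121
grip_force: 24.5
```

```bash
python3 go.py .5255 -.0865 .075 14.2
```

```text
t 17.95 pos [ 0.5273 -0.0839  0.0753] +- [0. 0. 0.] closing 18.6 F [-4.1  1.4  6.6] T [0.28 0.63 0.05] w 0.122
shift [-0.0037 -0.005   0.0007] roll 0.0245
```

>>> {"fn": "servo_tool", "kwargs": {
  "targets": [
    {"x": 0, "y": 0, "z": 0, "hand": 0.8, "roll": 0.012},
    {"x": 0, "y": 0, "z": 0, "hand": 0.8, "roll": 0.025},
    {"x": 0, "y": 0, "z": 0, "hand": 0.8, "roll": 0.025},
    {"x": 0, "y": 0, "z": 0, "hand": 0.8, "roll": 0.025},
    {"x": 0, "y": 0, "z": 0, "hand": 0.6, "roll": 0.025},
    {"x": 0, "y": 0, "z": 0, "hand": 0.2, "roll": 0.025},
    {"x": 0, "y": 0, "z": 0, "hand": 0.0, "roll": 0.025},
    {"x": 0, "y": 0, "z": -0.08, "hand": 0.0, "roll": 0.025},
    {"x": 0, "y": 0, "z": -0.15, "hand": 0.0, "roll": 0.025},
    {"x": 0, "y": 0, "z": -0.2, "hand": 0.0, "roll": 0.025}
  ]
}}

```text
time: 18.83
tool_pos: [0.5278, -0.0844, 0.176]
tcp_rot: [1.93, 2.476, 0.002]
wrist_force: [0.4, 0.0, 0.5]
width: 0.499
grip_force: 0.0
```

>>> {"fn": "servo_tool", "kwargs": {
  "targets": [
    {"x": 0.15, "y": -0.1, "z": 0, "hand": 0, "roll": 0},
    {"x": 0.29, "y": -0.1, "z": 0, "hand": 0, "roll": 0},
    {"x": 0.29, "y": -0.1, "z": 0, "hand": 0, "roll": 0},
    {"x": 0.29, "y": -0.1, "z": 0, "hand": 0, "roll": 0},
    {"x": 0.29, "y": -0.1, "z": 0, "hand": 0, "roll": 0}
  ]
}}

```text
time: 19.25
tool_pos: [0.4402, 0.0478, 0.173]
tcp_rot: [-1.926, -2.479, -0.001]
wrist_force: [0.2, 0.7, -0.3]
width: 0.5
grip_force: 0.0
```

```bash
cat > chk.py <<'E'
from meas import *
a=grab("top",6);np.save("top4.npy",a);b=grab("scene",4);np.save("scene4.npy",b)
ax=np.array([.5275,-.0874]);wp=np.array([.53532,-.11357])
for f in("top.npy","top3.npy","top4.npy"):
    i=np.load(f).astype(float);s=i[...,0]-np.maximum(i[...,1],i[...,2])
    s=np.clip(s-8,0,None);ws=[(u,v,s[v,u]) for v in range(198,214) for u in range(248,264) if s[v,u]>0]
    P=np.array([onz("top",(u,v),.094)[:2] for u,v,w in ws]);w=np.array([x[2] for x in ws]);d=P-ax;r=np.hypot(*d.T);t=-np.arctan2(d[:,1],d[:,0])
    k=r>.02;print(f,"cw all",(t*w).sum()/w.sum(),"outer",(t*w)[k].sum()/w[k].sum(),"r",(r*w).sum()/w.sum(),"sum",w.sum())
print(b.mean(2)[203:210,248:258].astype(int)); print(a.mean(2)[206:212,255:262].astype(int))
E
python3 chk.py
```

```text
top.npy cw all 0.23781054788094583 outer 0.2706910874560059 r 0.02080583299140372 sum 319.0
top3.npy cw all 1.1422872175705208 outer 1.1529070651037183 r 0.020909372166952506 sum 314.66666666666663
top4.npy cw all 1.2306108344006526 outer 1.2534051913149173 r 0.019789532615669975 sum 328.66666666666663
[[136 130 131 131 130 109  46  41 104 197]
 [148 136 129 128 128 105  43  35  75 166]
 [140 124  91  88 109  85  55  34  73 173]
 [ 81  65  42  44  77 102 129  56  53 155]
 [ 38  33  27  26  43  79 131  93  55 149]
 [ 30  28  25  24  25  42  81  78  72 176]
 [ 25  24  21  19  19  22  45  76 122 224]]
[[ 85  81  89  99 116 177 218]
 [144 133 163 185 139 132 193]
 [176 170 166 169 138 126 184]
 [188 197 197 179 150 133 180]
 [155 148 145 129 106  94 150]
 [146 131  97  78  70  72 129]]
```

```bash
python3 go.py .4285 -.1165 .09 14.2
```

```text
t 19.95 pos [0.4432 0.0438 0.1732] +- [0.0001 0.0002 0.    ] closing 14.1 F [-0.   0.1 -0.4] T [-0.    0.01 -0.02] w 0.5
shift [-0.304  -0.1063  0.1664] roll -0.0008
```

>>> {"fn": "servo_tool", "kwargs": {
  "targets": [
    {"x": -0.304, "y": -0.106, "z": 0, "hand": 1, "roll": 0},
    {"x": -0.304, "y": -0.106, "z": 0, "hand": 1, "roll": 0},
    {"x": -0.304, "y": -0.106, "z": 0, "hand": 1, "roll": 0},
    {"x": -0.304, "y": -0.106, "z": 0, "hand": 1, "roll": 0},
    {"x": -0.304, "y": -0.106, "z": 0, "hand": 1, "roll": 0},
    {"x": -0.304, "y": -0.106, "z": 0.08, "hand": 1, "roll": 0},
    {"x": -0.304, "y": -0.106, "z": 0.16, "hand": 1, "roll": 0},
    {"x": -0.304, "y": -0.106, "z": 0.2, "hand": 1, "roll": 0},
    {"x": -0.304, "y": -0.106, "z": 0.2, "hand": 1, "roll": 0},
    {"x": -0.304, "y": -0.106, "z": 0.2, "hand": 1, "roll": 0}
  ]
}}

```text
time: 20.83
tool_pos: [0.4275, -0.1152, 0.0723]
tcp_rot: [-1.93, -2.475, 0.002]
wrist_force: [-0.2, -0.9, 0.9]
width: 0.002
grip_force: 0.0
```

```bash
python3 - <<'E'
from h import *
for _ in range(5): b=read_camera("scene")
b=b.astype(int)
# colour blobs near keys and dark fingertip above green key
r,g,bl=b[...,0],b[...,1],b[...,2];m=((g-np.maximum(r,bl))>25);y,x=np.nonzero(m[208:232,214:240]);print("green px",x.mean()+214,y.mean()+208,len(x))
P=bot.read_state()["tool_pos"];print("tcp px",proj("scene",P),P);print(b.mean(2)[206:228,218:236].astype(int))
E
python3 go.py .4285 -.1165 .054 14.2
```

```text
green px 226.65714285714284 220.62857142857143 35
tcp px [227.92426003 214.67460476] [ 0.43061443 -0.11638148  0.07544935]
[[194 146 105  63  32  18  26  25  21  27  24  35  72 122 214 234 153  43]
 [242 237 229 188 107  34  16  22  24  26  49  68  72 107 179 238 174  56]
 [248 247 246 242 220  76  21  24  16  45  84  85  73 127 206 241 210  80]
 [248 248 247 247 237  88  23  23  25  43  88  85  66 134 222 243 233 143]
 [238 246 248 247 237  89  25  25  27  39  82  88  64 136 210 230 231 224]
 [177 203 238 247 236 107  33  28  26  40  82  85  68 138 220 241 243 244]
 [145 143 200 245 239 112  32  26  27  42  83  87  68 156 239 245 246 246]
 [123 112 133 218 238 119  33  29  32  44  84  88  68 162 244 247 247 246]
 [ 92  72  78 169 237 162  65  26  22  45  82  89  72 168 245 247 247 246]
 [ 60  52  94 190 244 232 163  80  49  48  83  92 111 203 244 246 247 247]
 [ 68 111 183 240 247 246 237 202 145 116 116 149 210 240 247 247 246 245]
 [177 231 241 247 248 247 246 238 212 201 194 230 240 246 246 245 240 213]
 [242 248 248 248 248 244 219 180 151 153 137 171 215 243 240 212 198 170]
 [248 249 249 249 244 214 148  98  90 110  88  91 131 182 193 168 163 161]
 [249 249 248 246 222 132  85  79  96  80  69  62  69  93 142 160 163 162]
 [247 249 249 241 149  68  62  66  74  68  63  59  57  56 114 161 162 160]
 [248 248 248 239 109  39  50  57  61  58  57  49  43  44 100 157 168 164]
 [248 246 245 237 113  44  44  46  53  51  46  38  49  85 141 162 166 163]
 [243 214 206 198 143 104  65  52  54  47  52  60  96 142 163 167 165 166]
 [204 177 171 168 162 152 142 139 136 121 137 141 150 161 166 164 159 150]
 [169 168 166 165 164 166 164 164 161 158 163 166 162 163 158 148 104  78]
 [168 165 167 167 170 167 167 163 165 163 167 162 156 147 104  78  41  17]]
t 21.28 pos [ 0.43   -0.1163  0.0749] +- [0.0005 0.0001 0.0004] closing 14.1 F [0.3 0.4 0.2] T [ 0.   -0.    0.01] w 0.006
shift [ 0.0004 -0.0031  0.0417] roll -0.0004
```

>>> {"fn": "servo_tool", "kwargs": {
  "targets": [
    {"x": 0.0, "y": -0.005, "z": 0.02, "hand": 1, "roll": 0},
    {"x": 0.0, "y": -0.005, "z": 0.028, "hand": 1, "roll": 0},
    {"x": 0.0, "y": -0.005, "z": 0.033, "hand": 1, "roll": 0},
    {"x": 0.0, "y": -0.005, "z": 0.038, "hand": 1, "roll": 0},
    {"x": 0.0, "y": -0.005, "z": 0.038, "hand": 1, "roll": 0},
    {"x": 0.0, "y": -0.005, "z": 0.038, "hand": 1, "roll": 0}
  ]
}}

```text
time: 21.83
tool_pos: [0.4259, -0.1166, 0.0554]
tcp_rot: [-1.931, -2.476, 0.001]
wrist_force: [-6.4, 1.4, 15.4]
width: 0.002
grip_force: 7.6
```

```bash
python3 go.py .4285 -.1165 .054 14.2
```

```text
t 22.03 pos [ 0.4259 -0.1166  0.0554] +- [0. 0. 0.] closing 14.1 F [-6.1  0.9 15.3] T [ 0.23  0.99 -0.  ] w -0.002
shift [-0.0011  0.0052  0.0028] roll -0.0005
```

The key is fully down (tip z 0.0554, 15 N). I release it and retreat.

>>> {"fn": "servo_tool", "kwargs": {
  "targets": [
    {"x": 0, "y": 0, "z": -0.02, "hand": 1, "roll": 0},
    {"x": 0, "y": 0, "z": -0.08, "hand": 1, "roll": 0},
    {"x": 0, "y": 0, "z": -0.15, "hand": 1, "roll": 0},
    {"x": 0, "y": 0, "z": -0.22, "hand": 1, "roll": 0},
    {"x": 0.1, "y": 0.1, "z": -0.22, "hand": 1, "roll": 0},
    {"x": 0.3, "y": 0.1, "z": -0.22, "hand": 1, "roll": 0},
    {"x": 0.3, "y": 0.1, "z": -0.22, "hand": 1, "roll": 0},
    {"x": 0.3, "y": 0.1, "z": -0.22, "hand": 1, "roll": 0},
    {"x": 0.3, "y": 0.1, "z": -0.22, "hand": 1, "roll": 0}
  ]
}}

```text
time: 22.83
tool_pos: [0.4369, 0.0467, 0.1639]
tcp_rot: [-1.923, -2.48, -0.003]
wrist_force: [0.1, 0.1, 0.6]
width: 0.001
grip_force: 0.0
```

```bash
python3 go.py .44 .05 .2 14 ; python3 chk.py | grep -v '\['; python3 pan2.py
python3 - <<'E'
from h import *
b=np.load("scene4.npy");b0=np.load("scene.npy").astype(float)
for c,box in(("g",(218,236,212,230)),("r",(205,224,205,222))):
    for i in(b0,b):
        r,g,bl=i[...,0],i[...,1],i[...,2];m=(r-np.maximum(g,bl))>60 if c=="r" else (g-np.maximum(r,bl))>30
        y,x=np.nonzero(m[box[2]:box[3],box[0]:box[1]]);print(c,x.mean()+box[0],y.mean()+box[2],len(x))
E
```

```text
t 23.03 pos [0.4375 0.043  0.1639] +- [0.0004 0.0022 0.    ] closing 14.3 F [ 0.2 -0.4  0.1] T [-0.01 -0.   -0.01] w -0.003
shift [ 0.0123  0.0083 -0.0722] roll 0.0018
top.npy cw all 0.23781054788094583 outer 0.2706910874560059 r 0.02080583299140372 sum 319.0
top3.npy cw all 1.1422872175705208 outer 1.1529070651037183 r 0.020909372166952506 sum 314.66666666666663
top4.npy cw all 1.2304848738002054 outer 1.253219108557705 r 0.019778005875049694 sum 328.66666666666663
base [ 0.52460699 -0.31065412  0.07222199] 0.0014232040249934285 off zone [0.00190699 0.00254588]
zone (array([ 0.52346111, -0.31281637]), np.float64(0.00218583239612104)) 144
g 226.68421052631578 220.5 38
g 226.68421052631578 220.5 38
r 215.90625 213.0625 32
r 215.90625 213.0625 32
```

Keys are back up, and the pan and knob are where I left them, so I hand in.

```bash
python3 -c "
from h import *
print(ticket.finish_job())"
```

```text
the job is handed in; nothing more can be done
None
```

The job is handed in: the pan stands about 3 mm off the zone centre, the inner knob points at the white line to within roughly 0.05 rad with the ring unmoved, and the green key was pressed fully down and released.

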